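Third hand: hold the end block on a cigar mould

ROBOT

A 7-joint arm with a two-finger parallel gripper is mounted at the origin on the work surface. World frame = base frame: x ahead of the robot, y to its left, z up, the work surface at z = 0. Lengths are in m, angles in degrees, forces in N, time in s.
With the tool pointing down it reaches from about 0.35 to 0.775 m from the base axis. Payload 3.1 kg.
Tool frame: the origin (TCP) lies between the finger pads; the fingertips stand 11 mm ahead of it and the grasp point (between the pads) lies 8 mm behind it; z points along the fingers, y is the line along which they close (so a half turn about z gives the same grasp; the last joint's range is limited). The gripper opens to 85 mm and grips with 20 to 120 N. Pads are 22 mm wide; open, the fingers measure 114 mm over their backs; the gripper's body (76 mm by 85 mm) begins 54 mm behind the grasp point. The pads swing forward as they close: fully open they stand 13 mm farther back than shut.
Start: joints at [64.475, 17.813, 0.802, 86.603, -0.252, 75.585, -1.558], TCP at [0.216, -0.506, 0.213] pointing down, gripper open.
Joint ranges: [-154.91, 154.91], [-16.99, 109.72], [-72.82, 74.43], [7.12, 147.25], [-82.49, 262.49], [11.32, 116.49], [-174.64, 174.64]. Speed limits (degrees/s): [159.86, 159.86, 180, 180, 180, 180, 180].

INTERFACE

Orientations are given as a 3x3 rotation matrix whose columns are the frame's x, y, z axes.
In Python, from station import * gives the robot as it stands.
- The arm moves only by the shell command python3 -m jog 'ROWS' [FORCE]. ROWS is JSON, a list of rows, each a list of 7 numbers: the shift along the tool's x, y, z in cm, then the turn, a rotation vector about the tool's x, y, z in degrees, then the opening in per cent of the stroke, from 0 (shut) to 100 (fully open). A call has 1 to 20 rows; each row shifts and turns the commanded pose from where the row before left it, along the tool's axes as they then stand; what a row does not reach is not made up. A row lasts 1/10 s, in which the tool goes at most 50 mm and 8.59 degrees, less where a joint would pass 70% of its speed; a pose out of reach is approached as far as the arm can. A call is refused whole if a number of a shift passes 5 or a number of a turn 8.59, either way. A call with a gripper value outside its range is refused whole. The fingers move at their own pace and stop on an object; FORCE is the grip in N (left out, the last holds). Time passes only in rows, so rows that do not move let the fingers close. It gives the time, the measured TCP pose, the force, the opening and the grip force at its end, in the units of the state.
- sense(): the state, without advancing time (a new reading comes with each control period).
- read_camera(name): name is "scene" or "top"; returns (picture, depth): 480x640x3 uint8, red, green, blue; 480x640 float32, m along the optical axis (not along the pixel's ray), 0 where there is no reading.
- camera_info(name): a dict with "vfov" (degrees; the focal length in pixels is half the picture's height over the tangent of half this angle, whatever the lens; pixels are square), "cx", "cy" (the principal point, pixels), "D" ([k1, k2, p1, p2, k3] as OpenCV has them; the pictures are not rectified), "world_from_camera" (4x4, takes a point from camera to world coordinates). Camera axes: x right, y up, looking along -z (the intrinsics and any distortion apply to the point x, -y, -z); pixel columns grow to the right and rows downward; lengths in m; the calibration is good to about 2 mm. A picture is of the moment at which its call begins. camera_info takes no time and is no camera call.
- job_done(): hands the job in; it is judged then, once.
The state is a dict: "t": time; "qpos": joint angles; "qvel": joint speeds; "joint_torque": joint torques, N m; "position": TCP position; "ee_rot": TCP orientation; "force": force on the tool from outside, world axes, zero at the start; "wrist_torque": the same for the moment, N m; "gripper_width": finger opening in m; "gripper_force": force on a finger pad.
Only numpy, scipy, OpenCV 4.12 (cv2) and the standard library are available. Lean on these libraries where they do the work, as an engineer would, in place of code of your own. Each camera call takes 0.05 s, during which the arm holds its last target. There are 200 camera calls.

TASK

Pick up the pale oak end block, stand it on the bed of the repair cradle with its plain face centred and square against the near end of the cigar mould, and push the mould with it along the bed onto the sprung stop until the black pointer bar stands in the green of the scale, never letting it go into the red. Finish while still gripping the block and pressing steadily with the pointer in the green, so that a colleague can drive the screws: do not let go. Leave the dark walnut block and the other things on the bench where they are.

Things in the scene. Friction and masses are not known exactly. Their poses are not given: they have to be found in the camera images.
- oak_block: Pale yellow oak end block, loose, about 60 to 120 g, 30 (x) x 48 (y) x 55 mm high, standing on the bench to the left or the right of the cradle. Origin at the centre of its underside. Its -x face has two brass screw cups (towards the robot at the start, turned by up to 35 degrees); its +x face is plain and goes against the mould. A brass strip on top lies towards the -x face. Grip it from above across its 48 mm width (along y).
- oak_face (a point): Point on the plain (+x) face of the oak block, 16 mm above its underside, on its centre line.
- cradle: Repair cradle screwed to the bench: plywood bed 400 (x) x 160 (y) x 15 mm thick, origin at the centre of its underside, +x pointing away from the robot along the pushing direction. Bed top 15 mm above the bench. Two dark guide rails, 10 mm wide and 12 mm higher than the bed, run from x = -150 to +50 mm at y = +-64 mm. At the far end a grey spring housing (x = 116 to 184 mm, top 51 mm above the bench) carries the sprung stop and, on top, the colour scale.
- mould: Lower half of a wooden cigar mould, loose on the bed between the rails (4 mm play each side), 150 (x) x 110 (y) x 32 mm high, 0.3 to 0.65 kg, with grooves along x. Origin at the centre of its underside, +x towards the stop. It starts 10 to 40 mm short of the stop and slides on the bed with friction (about 1.5 to 4.5 N).
- mould_end (a point): Centre of the mould's near end face (75 mm to -x of its origin, 16 mm above its underside), with two dark pilot holes; the oak block's plain face goes here.
- stop_face (a point): Centre of the front face of the black rubber stop bar (90 mm wide, 26 mm high), which faces the mould; at rest 60 mm to +x of the cradle's origin.
- stop (a joint): How far the sprung stop has been pushed in along the cradle's +x, in m: 0 at rest, 0.036 at most. Spring force 3 N at the start of its travel plus 0.5 N per mm. The black pointer bar lies across the scale on top of the housing and moves with the stop: white 0 to 10 mm, green 10 to 22 mm (8 to 14 N), yellow 22 to 29 mm, red beyond 29 mm.
- walnut_block: Dark walnut end block of the same shape and size with steel cups, on the other side of the cradle: not wanted, leave it. Origin at the centre of its underside.
- label_roll: White paper roll standing on end, 90 mm diameter, 55 mm high, origin under its centre. Leave it.
- screwdriver: Screwdriver lying on the bench at the right. Leave it.
- glue_jar: White jar with red cap, 60 mm diameter, 90 mm high, origin under its centre. Leave it.
- screw_tin: Small open steel bowl, 70 mm across, 35 mm high, origin under its centre. Leave it.
- cup: Blue plastic cup, 72 mm across, 100 mm high, origin under its centre. Leave it.

How it is judged (in metres and radians):
At the end, for the whole second after the job is handed in: Last second: stop pushed in 10 to 22 mm, steady; mould flat, in line, touching stop; oak block's plain face on the mould's near end within 9 mm of its centre line, square and upright within 0.1 rad, foot within 7 mm of the bed, pressing 6 to 25 N, gripped by the fingers (value of joint stop between 0.01 and 0.022 m and velocity of joint stop between -0.01 and 0.01 m/s and x of stop_face in the frame of mould between 0.07 and 0.08 m and contact force between oak_block and mould between 6 and 25 N and contact force between the fingers and oak_block above 2 N and linear speed of oak_block below 0.02 m/s and x of oak_face in the frame of mould between -0.08 and -0.07 m and y of oak_face in the frame of mould between -0.009 and 0.009 m and z of oak_block in the frame of cradle between 0.01 and 0.022 m and angle between the x axis of oak_block and the x axis of mould, either way round below 0.1 rad and angle between oak_block's own z axis and vertical below 0.1 rad and angle between the x axis of mould and the x axis of cradle, either way round below 0.08 rad and angle between mould's own z axis and vertical below 0.05 rad); the arm keeps its last pose, push and grip.
It fails at once if the pointer went into the red (value of joint stop above 0.03 m).
It fails at once if the walnut block was moved (distance of walnut_block from where it was at the start of the episode above 0.03 m).
It fails at once if another thing on the bench was moved (distance of any of label_roll, screwdriver, glue_jar, screw_tin, cup from where it was at the start of the episode above 0.03 m).
It also fails if it takes over 40 s, if anything falls off the work surface, if the arm or the gripper's body presses on something with over 40 N, if the wrist force passes 120 N, or if a joint passes its speed limit or range.

## Working session

There is one attempt and no reset: what is moved stays moved. The work goes in short steps, Python scripts to look and compute and a shell command to move; the robot and the scene stay as the last step left them, time stands still between calls to the robot, and variables do not carry over. Pictures are saved under pics/ and viewed, at most 10 in all, crops included, and the job is handed in when it is done.

```bash
mkdir -p pics
cat > h.py <<'E'
from station import *
import numpy as np, cv2
def K(n):
    c=camera_info(n); f=240/np.tan(np.radians(c["vfov"]/2))
    return np.array([[f,0,c["cx"]],[0,f,c["cy"]],[0,0,1]]),np.array(c["D"],float),np.array(c["world_from_camera"])
def cloud(n,d):
    k,D,T=K(n); v,u=np.mgrid[0:480,0:640]
    p=cv2.undistortPoints(np.stack([u,v],-1).reshape(-1,1,2).astype(np.float64),k,D).reshape(480,640,2)
    P=np.stack([p[...,0]*d,-p[...,1]*d,-d,np.ones_like(d)],-1)
    W=(P@T.T)[...,:3]; W[d==0]=np.nan; return W
def save(n,im): cv2.imwrite("pics/"+n+".png",im[...,::-1])
E
python3 - <<'E'
from h import *
for n in("scene","top"):
    im,d=read_camera(n); save(n+"0",im); np.savez(n+"0.npz",im=im,W=cloud(n,d)); print(n,camera_info(n)["world_from_camera"])
s=sense();print(s["ee_rot"],s["position"],s["gripper_width"],s["t"])
E
```

```text
scene [[ 0.47980609 -0.67287507  0.56304996  1.16092704]
 [ 0.87736962  0.37012332 -0.30533797 -0.33228431]
 [-0.00294361  0.64050595  0.76794757  0.84296619]
 [ 0.          0.          0.          1.        ]]
top [[ 2.60567739e-02  9.76389517e-01 -2.14440098e-01  3.66634527e-01]
 [-9.99659808e-01  2.52042781e-02 -6.70917762e-03 -4.05439810e-02]
 [-1.14596284e-03  2.14541966e-01  9.76714099e-01  1.18222953e+00]
 [ 0.00000000e+00  0.00000000e+00  0.00000000e+00  1.00000000e+00]]
[[ 9.19561158e-01  3.92945971e-01 -8.60401567e-04]
 [ 3.92946911e-01 -9.19559136e-01  1.92898308e-03]
 [-3.32039925e-05 -2.11191005e-03 -9.99997769e-01]] [ 0.21584795 -0.50513593  0.21232455] 0.08555727504086062 0.1
```

View pics/top0.png

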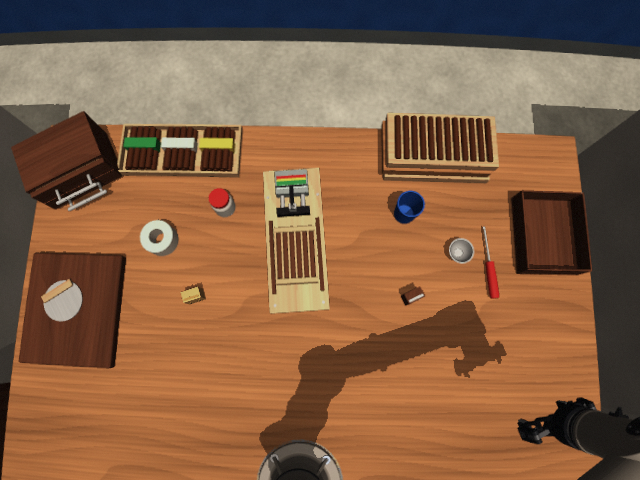

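View pics/scene0.png

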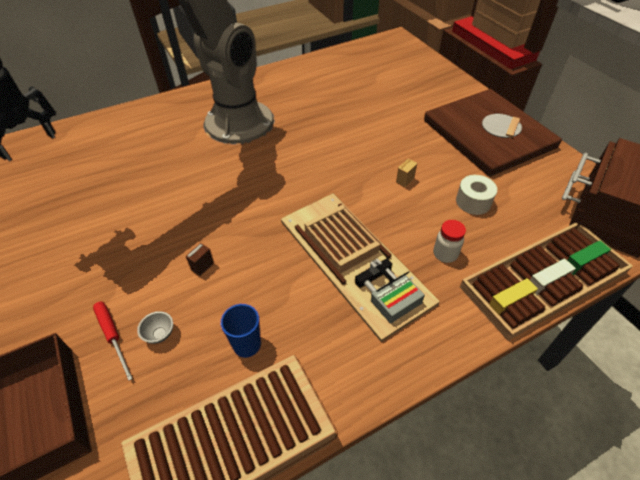

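The top view shows the oak block at (192,294), cradle centred at about (296,240) with the mould at (297,253), walnut at (412,295), label roll (157,237) and jar (220,200). The scene view shows the oak block at (406,172).

Run:
```python
from h import *
for n,(u,v,r) in(("top",(192,294,16)),("scene",(406,172,18))):
    z=np.load(n+"0.npz");W=z["W"][v-r:v+r,u-r:u+r];im=z["im"][v-r:v+r,u-r:u+r].astype(int)
    m=(W[...,2]>.048)&(W[...,2]<.062);P=W[m];R=cv2.minAreaRect(P[:,:2].astype(np.float32)*1000)
    print(n,m.sum(),np.median(P[:,2]),R, P.mean(0))
    br=m&(im[...,2]<90);
    hi=W[m];c=im[m]; print("bright-vs",np.c_[hi[:,:2]*1000,c][::max(1,len(hi)//14)].round())
    k=W[...,2]>.01;print("all",cv2.minAreaRect(W[k][:,:2].astype(np.float32)*1000))
z=np.load("top0.npz");W=z["W"];x,y,h=W[...,0],W[...,1],W[...,2]
v,u=np.mgrid[0:480,0:640]
reg=(u>255)&(u<335)&(v>160)&(v<320)
def rect(nm,m):
    print(nm,m.sum(),cv2.minAreaRect(W[m][:,:2].astype(np.float32)*1000),np.median(h[m]))
rect("bed",reg&(h>.01)&(h<.02)); rect("all",reg&(h>.009))
rect("mould",reg&(h>.036)&(h<.052)&(v>218)&(v<290))
k,D,T=K("top")
cv2.imwrite("pics/crop0.png",cv2.resize(z["im"][160:320,250:340,::-1],None,fx=3.7,fy=3.7,interpolation=2))
cv2.imwrite("pics/cropo.png",cv2.resize(np.hstack([z["im"][274:314,172:212,::-1],np.load("scene0.npz")["im"][152:192,386:426,::-1]]),None,fx=10,fy=10,interpolation=0))
```

```text
top 223 0.05342249775916552 ((468.30706787109375, 295.2973937988281), (31.070539474487305, 49.57792663574219), 21.083539962768555) [0.46792052 0.29497817 0.05345198]
bright-vs [[490. 279. 126.  85.  47.]
 [481. 299. 187. 161.  97.]
 [479. 297. 206. 177. 101.]
 [476. 304. 205. 176.  99.]
 [473. 313. 203. 173.  97.]
 [474. 275. 205. 179. 103.]
 [471. 288. 206. 179. 103.]
 [468. 299. 205. 178. 102.]
 [466. 312. 205. 176. 100.]
 [467. 272. 202. 182. 105.]
 [464. 285. 192. 144.  73.]
 [461. 295. 189. 139.  71.]
 [458. 306. 189. 143.  73.]
 [455. 308. 190. 140.  71.]
 [453. 303. 203. 174.  99.]]
all ((467.9653015136719, 295.18914794921875), (31.703632354736328, 49.62345886230469), 20.869884490966797)
scene 166 0.05472313647908039 ((468.3227844238281, 294.6727600097656), (30.669002532958984, 51.30873107910156), 19.980403900146484) [0.47055793 0.29364331 0.0541107 ]
bright-vs [[448. 312. 200. 149.  77.]
 [459. 318. 213. 169.  89.]
 [453. 293. 199. 147.  73.]
 [468. 318. 219. 181.  98.]
 [467. 305. 225. 188. 104.]
 [464. 291. 200. 158.  81.]
 [476. 318. 126.  83.  44.]
 [473. 300. 222. 184.  97.]
 [469. 284. 214. 174.  92.]
 [461. 271. 152. 103.  55.]
 [480. 292. 222. 181.  98.]
 [475. 276. 210. 166.  85.]
 [468. 273.  94.  67.  33.]
 [482. 298.  85.  60.  30.]
 [478. 276.  93.  66.  36.]
 [490. 276.  89.  64.  32.]]
all ((468.8096618652344, 294.83831787109375), (31.71409034729004, 51.29182434082031), 19.85320472717285)
bed 3779 ((635.2767333984375, 32.931915283203125), (399.2471618652344, 160.3004150390625), 5.518365859985352) 0.013575447507693905
all 8179 ((635.2899169921875, 32.950103759765625), (399.2538146972656, 160.3509063720703), 5.53210973739624) 0.023369409275607156
mould 1072 ((581.4390258789062, 28.027965545654297), (151.37313842773438, 110.33525085449219), 4.853411674499512) 0.04372737160872453
```

View pics/crop0.png

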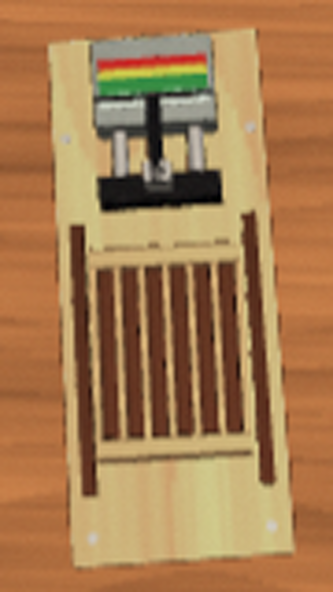

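View pics/cropo.png

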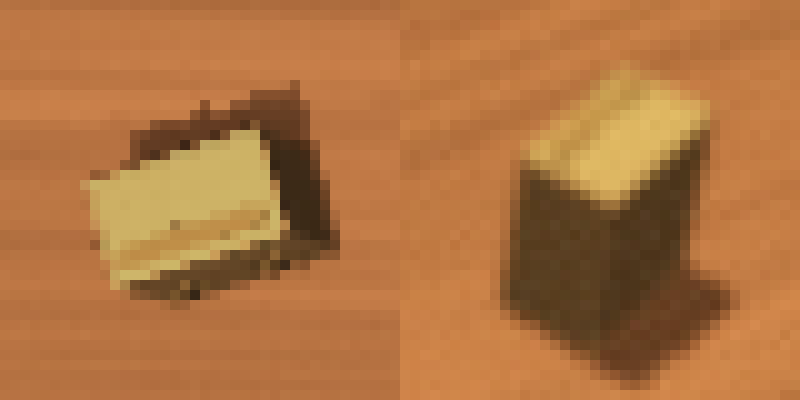

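The crop shows the brass strip on the robot side of the oak, whose plain face points away at yaw about +20.7°. The mould sits square in the cradle (yaw about 5.3°) with roughly 39 mm gap to the stop. I'll move above the oak.

```bash
python3 -m jog '[[2,-0.8,0,0,0,0.24,100],[4,-1.5,0,0,0,0.24,100],[4,-1.5,0,0,0,0.24,100],[4,-1.5,0,0,0,0.24,100],[4,-1.5,0,0,0,0.24,100],[4,-1.5,0,0,0,0.24,100],[4,-1.5,0,0,0,0.24,100],[4,-1.5,0,0,0,0.24,100],[4,-1.5,0,0,0,0.24,100],[4,-1.5,0,0,0,0.24,100],[2,-4,0,0,0,0,100],[2,-4.5,0,0,0,0,100],[2,-4.5,0,0,0,0,100],[2,-4.5,0,0,0,0,100],[2,-4.5,0,0,0,0,100],[1.5,-4.5,0,0,0,0,100],[1.5,-4.5,0,0,0,0,100],[1.5,-4.5,0,0,0,0,100],[1,-4.5,0,0,0,0,100],[1,-4,0,0,0,0,100]]'
cat > rel.py <<'E'
import sys
from h import *
# target grasp x y z(TCP) yaw -> remaining move in tool axes (cm), turn (deg)
x,y,z,a=map(float,sys.argv[1:]);s=sense();R=np.array(s["ee_rot"]);p=np.array(s["position"])
print("pos",p.round(4),"tool d cm",(R.T@(np.array([x,y,z])-p)*100).round(2),"yaw",np.degrees(np.arctan2(R[1,0],R[0,0])).round(2),"turn",(np.degrees(np.arctan2(R[1,0],R[0,0]))-a).round(2),"tilt",R[2].round(4),"F",np.round(s["force"],1),"t",s["t"],"w",s["gripper_width"],"q",np.round(s["qpos"],0))
E
python3 rel.py 0.468 0.295 0.10 20.7
```

```text
t: 2.1
position: [0.5121, 0.2415, 0.2128]
ee_rot: [[0.935, 0.355, -0.001], [0.355, -0.935, 0.0], [-0.001, -0.001, -1.0]]
force: [0.0, -0.1, 0.2]
gripper_width: 0.0853
gripper_force: 0.0
pos [0.5121 0.2415 0.2128] tool d cm [-2.21 -6.56 11.28] yaw 20.82 turn 0.12 tilt [-1.e-03 -6.e-04 -1.e+00] F [ 0.  -0.1  0.2] t 2.1 w 0.08529453793427116 q [  -9.   22.  -25.   83.    9.   77. -104.]
```

```bash
python3 -m jog '[[-0.6,-1.6,2.2,0,0,0.1,100],[-0.6,-1.6,2.2,0,0,0,100],[-0.6,-1.6,2.3,0,0,0,100],[-0.4,-1.6,2.3,0,0,0,100],[0,0,2.2,0,0,0,100],[0,0,0,0,0,0,100],[0,0,0,0,0,0,100]]'
python3 rel.py 0.468 0.295 0.018 20.7
python3 - <<'E'
from h import *
a,_=read_camera("top");b,_=read_camera("scene")
save("g",cv2.resize(np.hstack([a[259:319,157:217],b[130:190,376:436]]),None,fx=6,fy=6,interpolation=2))
E
```

```text
t: 2.8
position: [0.4703, 0.2905, 0.1011]
ee_rot: [[0.936, 0.352, -0.001], [0.352, -0.936, -0.001], [-0.001, 0.001, -1.0]]
force: [0.6, 0.3, 0.4]
gripper_width: 0.0853
gripper_force: 0.0
pos [0.4703 0.2905 0.1011] tool d cm [-0.05 -0.51  8.31] yaw 20.6 turn -0.1 tilt [-1.1e-03  6.0e-04 -1.0e+00] F [0.6 0.3 0.4] t 2.8 w 0.08526164792233606 q [ -15.   25.  -25.   95.   12.   63. -113.]
```

View pics/g.png

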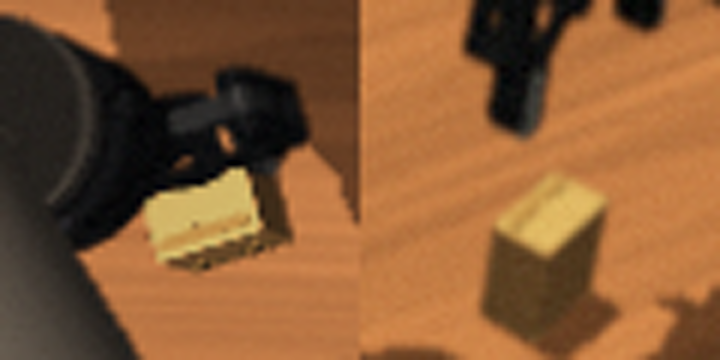

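The gripper is above the block, square with it. Descending and closing.

```bash
python3 -m jog '[[0,-0.25,2,0,0,0,100],[0,-0.25,2,0,0,0,100],[0,0,2,0,0,0,100],[0,0,1.6,0,0,0,100],[0,0,1.0,0,0,0,100],[0,0,0,0,0,0,100],[0,0,0,0,0,0,40],[0,0,0,0,0,0,30],[0,0,0,0,0,0,30],[0,0,0,0,0,0,30],[0,0,0,0,0,0,30],[0,0,0,0,0,0,30],[0,0,0,0,0,0,30]]' 80
python3 rel.py 0.468 0.295 0.015 20.7
```

```text
t: 4.2
position: [0.4698, 0.297, 0.0169]
ee_rot: [[0.936, 0.353, 0.003], [0.353, -0.936, 0.002], [0.004, -0.001, -1.0]]
force: [0.2, 0.6, 5.2]
gripper_width: 0.0465
gripper_force: 84.2
pos [0.4698 0.297  0.0169] tool d cm [-0.24  0.13  0.19] yaw 20.64 turn -0.06 tilt [ 3.6e-03 -8.0e-04 -1.0e+00] F [0.2 0.6 5.2] t 4.2 w 0.04651164123924767 q [ -17.   31.  -24.   99.   15.   52. -116.]
```

```bash
python3 -m jog '[[0,0,-1,0,0,0,30],[0,0,-2,0,0,3,30],[0,0,-2.5,0,0,4,30],[0,0,-2.5,0,0,4.3,30],[0,0,-1,0,0,4,30],[-0.1,1.5,0,0,0,0,30],[-0.2,3,0,0,0,0,30],[-0.25,4,0,0,0,0,30],[-0.25,4,0,0,0,0,30],[-0.25,4,0,0,0,0,30],[-0.25,4,0,0,0,0,30],[-0.25,4,0,0,0,0,30],[-0.2,2.4,0,0,0,0,30],[-0.1,1,0,0,0,0,30],[0,0,0,0,0,0,30],[0,0,0,0,0,0,30]]'
python3 rel.py 0.478 0.018 0.045 5.3
```

```text
t: 5.8
position: [0.4753, 0.0179, 0.1049]
ee_rot: [[0.995, 0.095, -0.001], [0.095, -0.995, 0.001], [-0.001, -0.001, -1.0]]
force: [0.4, 0.8, -0.9]
gripper_width: 0.0463
gripper_force: 83.4
pos [0.4753 0.0179 0.1049] tool d cm [0.27 0.02 5.99] yaw 5.46 turn 0.16 tilt [-9.0e-04 -1.3e-03 -1.0e+00] F [ 0.4  0.8 -0.9] t 5.8 w 0.046342481966418596 q [  9.  16. -16. 106.   5.  59. -93.]
```

```bash
python3 -m jog '[[0,0,1.5,0,0,0.1,30],[0,0,2,0,0,0,30],[0,0,1.8,0,0,0,30],[0,0,0.7,0,0,0,30],[0,0,0,0,0,0,30],[0,0,0,0,0,0,30]]'
python3 rel.py 0.478 0.018 0.033 5.3
python3 - <<'E'
from h import *
b,d=read_camera("scene");W=cloud("scene",d);np.savez("s1.npz",im=b,W=W)
# oak front(+x) face points & mould
c=np.array([.6353,.0329]);a=np.radians(5.4);X=(W[...,0]-c[0])*np.cos(a)+(W[...,1]-c[1])*np.sin(a);Y=-(W[...,0]-c[0])*np.sin(a)+(W[...,1]-c[1])*np.cos(a);Z=W[...,2]
hsv=cv2.cvtColor(b,cv2.COLOR_RGB2HSV)
m=(hsv[...,0]>12)&(hsv[...,0]<35)&(hsv[...,1]>90)&(X>-.19)&(X<-.135)&(abs(Y)<.05)&(Z>.025)
P=np.c_[X[m],Y[m],Z[m]];print(m.sum(),np.percentile(P,[2,10,50,90,98],axis=0).round(4))
f=P[(P[:,2]>.04)&(P[:,2]<.072)];print("front",len(f),np.polyfit(f[:,1],f[:,0],1))
q=(Z>.038)&(Z<.052)&(abs(Y)<.06)&(X>-.14)&(X<.03);print("mould",np.percentile(X[q],[1,99]),np.percentile(Y[q],[1,99]),cv2.minAreaRect(W[q][:,:2].astype(np.float32)*1000))
k,D,T=K("scene")
save("s1",cv2.resize(b[140:340,240:440],None,fx=3,fy=3,interpolation=2))
E
```

```text
t: 6.4
position: [0.4765, 0.0175, 0.0458]
ee_rot: [[0.996, 0.093, 0.001], [0.093, -0.996, 0.001], [0.001, -0.0, -1.0]]
force: [-0.0, 0.6, -0.3]
gripper_width: 0.0464
gripper_force: 83.4
pos [0.4765 0.0175 0.0458] tool d cm [ 0.15 -0.04  1.28] yaw 5.35 turn 0.05 tilt [ 1.1e-03 -4.0e-04 -1.0e+00] F [-0.   0.6 -0.3] t 6.4 w 0.0463952290647766 q [  9.  20. -16. 110.   7.  51. -95.]
674 [[-0.1756 -0.0441  0.0324]
 [-0.1706 -0.0328  0.0409]
 [-0.1488 -0.0032  0.0828]
 [-0.1451  0.0261  0.3361]
 [-0.1368  0.0411  0.4235]]
front 182 [ 0.14525478 -0.14812018]
mould [-0.12844552  0.0217726 ] [-0.05450038  0.05583427] ((581.828369140625, 29.2977294921875), (152.89866638183594, 113.32443237304688), 4.791263103485107)
```

View pics/s1.png

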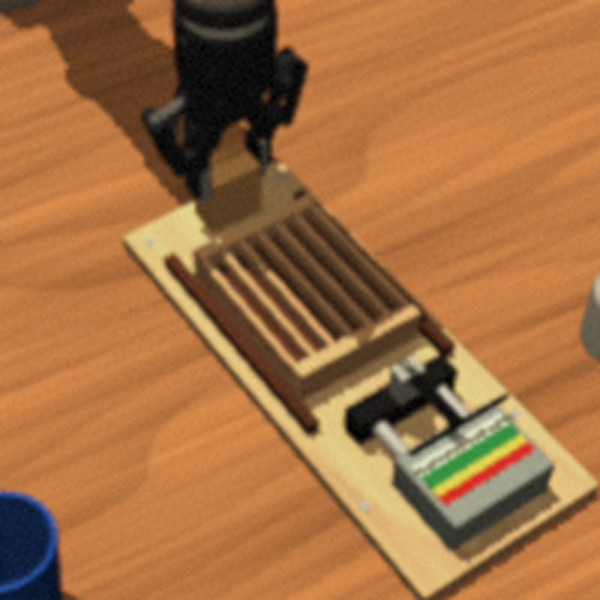

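The scene crop shows the oak held upright just in front of the mould's near end, centred between the rails, with the black pointer at rest at the edge of the white. Lowering it to the bed.

```bash
python3 -m jog '[[0,0,0.5,0,0,0,30],[0,0,0.5,0,0,0,30],[0,0,0.25,0,0,0,30],[0,0,0,0,0,0,30],[0,0,0,0,0,0,30]]'
python3 rel.py 0.478 0.018 0.033 5.3
python3 - <<'E'
from h import *
W=np.load("s1.npz")["W"];b=np.load("s1.npz")["im"]
c=np.array([.6353,.0329]);a=np.radians(5.4);X=(W[...,0]-c[0])*np.cos(a)+(W[...,1]-c[1])*np.sin(a);Y=-(W[...,0]-c[0])*np.sin(a)+(W[...,1]-c[1])*np.cos(a);Z=W[...,2]
m=(X>-.158)&(X<-.135)&(abs(Y)<.017)&(Z>.04)&(Z<.075)
p=np.polyfit(Y[m],X[m],1);r=X[m]-np.polyval(p,Y[m]);k=abs(r)<.004;p=np.polyfit(Y[m][k],X[m][k],1);print(m.sum(),k.sum(),p, np.std(r))
m=(X>-.19)&(X<-.135)&(abs(Y)<.04)&(Z>.05)&(Z<.08)&(cv2.cvtColor(b,cv2.COLOR_RGB2HSV)[...,1]>90);print(np.percentile(Y[m],[3,50,97]),np.median(b[m],axis=0))
E
```

```text
t: 6.95
position: [0.4759, 0.0163, 0.0327]
ee_rot: [[0.996, 0.091, -0.0], [0.091, -0.996, 0.0], [-0.0, -0.0, -1.0]]
force: [0.2, -0.0, -1.1]
gripper_width: 0.0468
gripper_force: 83.4
pos [0.4759 0.0163 0.0327] tool d cm [ 0.22 -0.15 -0.03] yaw 5.23 turn -0.07 tilt [-2.e-04 -0.e+00 -1.e+00] F [ 0.2 -0.  -1.1] t 6.95 w 0.04678111431291613 q [  8.  21. -15. 111.   7.  49. -95.]
124 124 [ 0.02286462 -0.146945  ] 0.0011893644288588682
[-0.03155654 -0.00246409  0.02563022] [88. 62. 33.]
```

```bash
python3 -m jog '[[0.2,-0.15,0,0,0,0,30],[0.4,0,0,0,0,0,30],[0.4,0,0,0,0,0,30],[0.3,0,0,0,0,0,30],[0.2,0,0,0,0,0,30],[0.2,0,0,0,0,0,30],[0.2,0,0,0,0,0,30],[0.2,0,0,0,0,0,30],[0.3,0,0,0,0,0,30],[0.3,0,0,0,0,0,30],[0.3,0,0,0,0,0,30],[0.3,0,0,0,0,0,30],[0.3,0,0,0,0,0,30],[0.3,0,0,0,0,0,30],[0.3,0,0,0,0,0,30],[0.3,0,0,0,0,0,30],[0.2,0,0,0,0,0,30],[0,0,0,0,0,0,30]]'
python3 rel.py 0.55 0.025 0.033 5.3
```

```text
t: 8.75
position: [0.5234, 0.0222, 0.033]
ee_rot: [[0.996, 0.091, 0.001], [0.091, -0.996, 0.0], [0.001, -0.0, -1.0]]
force: [-1.8, -0.9, -2.1]
gripper_width: 0.0465
gripper_force: 83.4
pos [0.5234 0.0222 0.033 ] tool d cm [ 2.68 -0.03 -0.  ] yaw 5.24 turn -0.06 tilt [ 0.0011 -0.     -1.    ] F [-1.8 -0.9 -2.1] t 8.75 w 0.04653224201510689 q [  7.  26. -15. 104.   8.  51. -96.]
```

```bash
python3 -m jog '[[0.2,0,0,0,0,0,30],[0.2,0,0,0,0,0,30],[0.2,0,0,0,0,0,30],[0.2,0,0,0,0,0,30],[0.2,0,0,0,0,0,30],[0.2,0,0,0,0,0,30],[0.2,0,0,0,0,0,30],[0.2,0,0,0,0,0,30],[0,0,0,0,0,0,30],[0,0,0,0,0,0,30]]'
python3 rel.py 0.55 0.025 0.033 5.3
cat > look.py <<'E'
import sys
from h import *
b,d=read_camera("scene");W=cloud("scene",d)
c=np.array([.6353,.0329]);a=np.radians(5.4);X=(W[...,0]-c[0])*np.cos(a)+(W[...,1]-c[1])*np.sin(a);Y=-(W[...,0]-c[0])*np.sin(a)+(W[...,1]-c[1])*np.cos(a);Z=W[...,2]
q=(Z>.038)&(Z<.052)&(abs(Y)<.06)&(X>-.09)&(X<.06);print("mould",np.percentile(X[q],[1,99]),np.percentile(Y[q],[1,99]),cv2.minAreaRect(W[q][:,:2].astype(np.float32)*1000))
bl=(b.max(-1)<45)&(X>.045)&(X<.105)&(abs(Y)<.05)&(Z>.02)&(Z<.05);print("stop bar X",np.percentile(X[bl],[2,50,98]))
save(sys.argv[1],cv2.resize(b[160:310,250:450],None,fx=4,fy=4,interpolation=2))
E
python3 look.py p1
```

```text
t: 9.75
position: [0.5335, 0.0229, 0.0321]
ee_rot: [[0.996, 0.092, -0.011], [0.092, -0.996, -0.002], [-0.011, 0.001, -1.0]]
force: [-12.7, -1.9, 7.4]
gripper_width: 0.0463
gripper_force: 84.4
pos [0.5335 0.0229 0.0321] tool d cm [ 1.66 -0.06 -0.11] yaw 5.25 turn -0.05 tilt [-1.060e-02  9.000e-04 -9.999e-01] F [-12.7  -1.9   7.4] t 9.75 w 0.046250319679016556 q [  7.  27. -15. 102.   8.  53. -96.]
mould [-0.08927482  0.059433  ] [-0.05502458  0.05526955] ((620.5128173828125, 32.197017669677734), (150.75607299804688, 112.64551544189453), 4.679429531097412)
stop bar X [0.06240152 0.07559158 0.08212266]
```

View pics/p1.png

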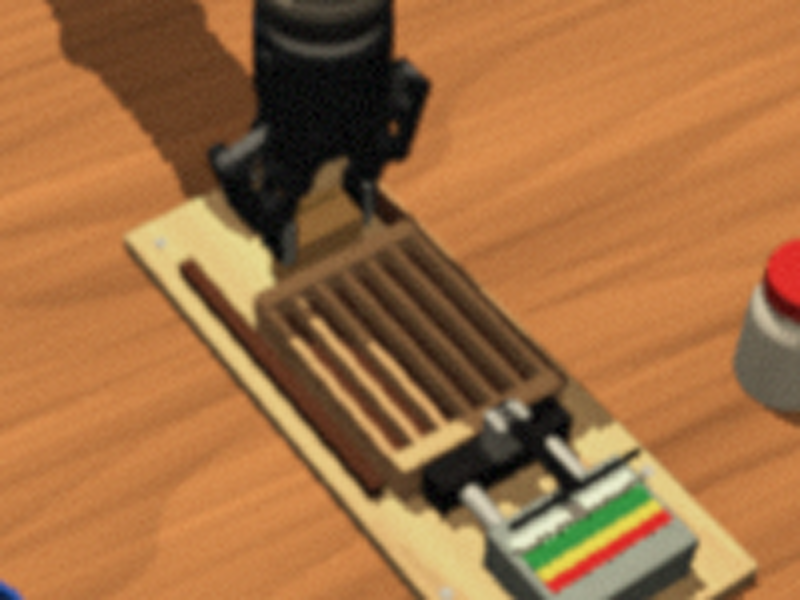

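The pointer is still at the start of the white (about (570,490)), and the mould is touching the stop. The foot is pressing on the bed with 7 N, so I'll lift slightly and push on.

```bash
python3 -m jog '[[0.1,0,-0.08,0,0,0,30],[0.2,0,-0.04,0,0,0,30],[0.2,0,0,0,0,0,30],[0.2,0,0,0,0,0,30],[0.2,0,0,0,0,0,30],[0.2,0,0,0,0,0,30],[0,0,0,0,0,0,30],[0,0,0,0,0,0,30],[0,0,0,0,0,0,30]]'
python3 rel.py 0.55 0.025 0.033 5.3;python3 look.py p2
```

```text
t: 10.7
position: [0.5412, 0.023, 0.0322]
ee_rot: [[0.996, 0.092, -0.017], [0.092, -0.996, -0.003], [-0.018, 0.002, -1.0]]
force: [-16.0, -3.2, 7.9]
gripper_width: 0.0463
gripper_force: 84.5
pos [0.5412 0.023  0.0322] tool d cm [ 0.9  -0.11 -0.09] yaw 5.26 turn -0.04 tilt [-0.0176  0.0017 -0.9998] F [-16.   -3.2   7.9] t 10.7 w 0.04626501467116059 q [  6.  28. -14. 100.   8.  54. -96.]
mould [-0.08268124  0.05924601] [-0.05513929  0.05512849] ((621.7173461914062, 32.20125961303711), (148.27163696289062, 112.59270477294922), 4.641982555389404)
stop bar X [0.07002955 0.08330789 0.08924455]
```

```bash
python3 -m jog '[[0.1,0,-0.08,0,0,0,30],[0.2,0,-0.04,0,0,0,30],[0.2,0,0,0,0,0,30],[0.2,0,0,0,0,0,30],[0,0,0,0,0,0,30],[0,0,0,0,0,0,30],[0,0,0,0,0,0,30],[0,0,0,0,0,0,30]]'
python3 rel.py 0.55 0.025 0.033 5.3;python3 look.py p3
```

```text
t: 11.55
position: [0.5466, 0.0231, 0.0323]
ee_rot: [[0.996, 0.092, -0.021], [0.092, -0.996, -0.004], [-0.021, 0.002, -1.0]]
force: [-16.3, -3.1, 4.6]
gripper_width: 0.0464
gripper_force: 84.1
pos [0.5466 0.0231 0.0323] tool d cm [ 0.36 -0.16 -0.08] yaw 5.26 turn -0.04 tilt [-0.0211  0.0022 -0.9998] F [-16.3  -3.1   4.6] t 11.55 w 0.046354878348693174 q [  6.  29. -14.  99.   9.  55. -96.]
mould [-0.07739857  0.05813919] [-0.05515348  0.05497183] ((621.7412109375, 31.987468719482422), (146.86924743652344, 112.48796081542969), 5.004866600036621)
stop bar X [0.07520124 0.08840329 0.09426293]
```

View pics/p3.png

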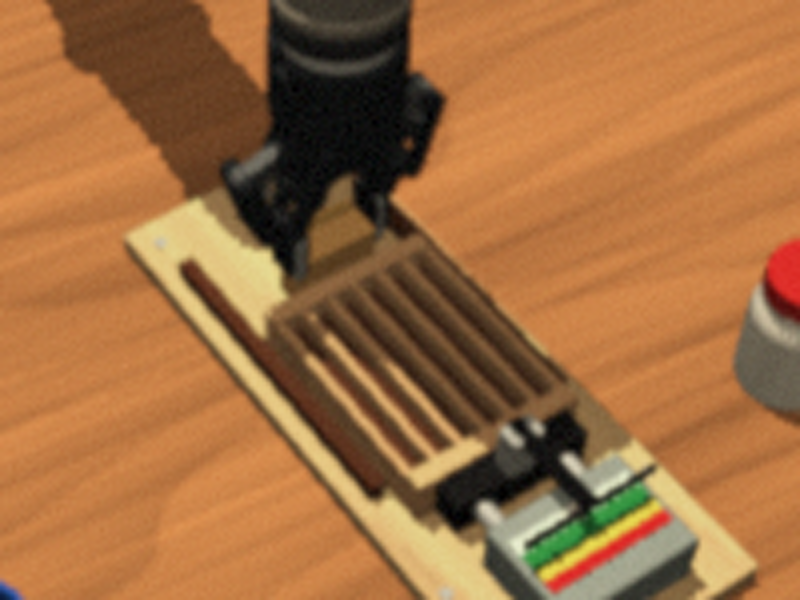

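The pointer has reached the white/green boundary or gone just past it, near (590,510). I'll measure the exact travel against the stop's rest position.

Run:
```python
from h import *
b,d=read_camera("scene");W1=cloud("scene",d)
c=np.array([.6353,.0329]);a=np.radians(5.4)
for b,W in((np.load("scene0.npz")["im"],np.load("scene0.npz")["W"]),(np.load("s1.npz")["im"],np.load("s1.npz")["W"]),(b,W1)):
    X=(W[...,0]-c[0])*np.cos(a)+(W[...,1]-c[1])*np.sin(a);Y=-(W[...,0]-c[0])*np.sin(a)+(W[...,1]-c[1])*np.cos(a);Z=W[...,2]
    bl=(b.max(-1)<45)&(X>.045)&(X<.105)&(abs(Y)<.05)&(Z>.02)&(Z<.05);print("bar",np.percentile(X[bl],[2,50,98]))
    p=(b.max(-1)<60)&(X>.112)&(X<.17)&(abs(Y)>.008)&(abs(Y)<.03)&(Z>.045);print("pointer",p.sum(),np.percentile(X[p],[10,50,90]),np.median(Z[p]))
    h=cv2.cvtColor(b,cv2.COLOR_RGB2HSV);r=(X>.11)&(X<.19)&(abs(Y)<.035)&(Z>.04)&(h[...,1]>120)
    for n,l,u in(("green",45,85),("yellow",20,35),("red",-1,8)):
        m=r&(h[...,0]>l)&(h[...,0]<u);print(n,m.sum(),np.percentile(X[m],[3,97]).round(4))
```

```text
bar [0.06230302 0.07446836 0.07932922]
pointer 13 [0.12798387 0.12852127 0.12984949] 0.07189639228447131
green 118 [0.1398 0.1483]
yellow 88 [0.1498 0.1561]
red 93 [0.1583 0.1649]
bar [0.06205043 0.07447095 0.07964637]
pointer 10 [0.12823047 0.12863322 0.12962138] 0.07262304594455044
green 120 [0.1399 0.1488]
yellow 91 [0.1494 0.1564]
red 93 [0.1589 0.1649]
bar [0.0751708  0.08820976 0.09442529]
pointer 1 [0.14371357 0.14371357 0.14371357] 0.07292645614863225
green 128 [0.1383 0.1479]
yellow 102 [0.1491 0.1565]
red 93 [0.1582 0.1653]
```

Stop travel is about 14–15 mm, mid-green. I'll hold for a second to check it's steady.

```bash
python3 -m jog '[[0,0,0,0,0,0,30],[0,0,0,0,0,0,30],[0,0,0,0,0,0,30],[0,0,0,0,0,0,30],[0,0,0,0,0,0,30],[0,0,0,0,0,0,30],[0,0,0,0,0,0,30],[0,0,0,0,0,0,30],[0,0,0,0,0,0,30],[0,0,0,0,0,0,30]]'
python3 look.py p4
python3 - <<'E'
from h import *
b,d=read_camera("scene");W=cloud("scene",d)
c=np.array([.6353,.0329]);a=np.radians(5.3);X=(W[...,0]-c[0])*np.cos(a)+(W[...,1]-c[1])*np.sin(a);Y=-(W[...,0]-c[0])*np.sin(a)+(W[...,1]-c[1])*np.cos(a);Z=W[...,2]
m=(X>-.10)&(X<-.082)&(abs(Y)<.017)&(Z>.052)&(Z<.068);p=np.linalg.lstsq(np.c_[Y[m],Z[m],np.ones(m.sum())],X[m],rcond=None)[0];print("face",m.sum(),p)
m=(X>-.12)&(X<-.08)&(abs(Y)<.04)&(Z>.05)&(Z<.075)&(b.max(-1)>70);print("oak Y",np.percentile(Y[m],[3,50,97]))
s=sense();R=np.array(s["ee_rot"]);p=np.array(s["position"])[:2]-c;print("tcp Y",-p[0]*np.sin(a)+p[1]*np.cos(a),"X",p[0]*np.cos(a)+p[1]*np.sin(a))
E
```

```text
t: 12.65
position: [0.5466, 0.0231, 0.0323]
ee_rot: [[0.996, 0.092, -0.021], [0.092, -0.996, -0.004], [-0.021, 0.002, -1.0]]
force: [-15.7, -3.4, 4.5]
gripper_width: 0.0461
gripper_force: 84.1
mould [-0.07746208  0.05771733] [-0.05502454  0.05478704] ((621.0599365234375, 31.612342834472656), (147.30982971191406, 112.21851348876953), 5.409689903259277)
stop bar X [0.07564248 0.0886504  0.09442884]
face 2 [-0.55858392 -0.00352135 -0.08495553]
oak Y [-0.03590317  0.00426127  0.02257031]
tcp Y -0.001589570476813516 X -0.08926738114079655
```

```bash
python3 -c "
from station import *
print(job_done())"
```

```text
the job is handed in; nothing more can be done
None
```

The job is handed in: the oak block is still gripped and centred against the mould to within about 2 mm, pressing steadily at about 16 N, with the stop pushed in about 14 mm by my camera measurement and the pointer in the green; no verdict was returned.

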